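# Change over the topping boxes

## Task

Change over the two topping boxes on the rice-roll counter, in either order: push the open red lid from behind, over its balance point, so that it falls shut, and flip the shut green lid up and back past its balance point so that it rests fully open by itself. Use only light pushes with the fingertips or the outside of the fingers: do not pinch the lids, and do not lift, tip or shove the boxes. Leave everything else standing where it is.

Things in the scene. Friction and masses are not known exactly. Their poses are not given: they have to be found in the camera images.
- green_box: white open-topped plastic box with a hinged flat green lid, standing loose on the counter (about 1.3 kg). Box 120 mm deep (its x), 130 mm wide (its y), 90 mm tall, walls 5 mm. Origin: centre of its underside; x points from the front (the lip side, facing the robot) to the hinge side at the rear, z up.
- green_lid (a joint): angle of the green lid in rad: 0 = shut, about 1.6 = balance point (lid upright), 2.0 = fully open against its stop, leaning back beyond upright. It grows as the lip goes up and to the rear. Starts at 0. The lid weighs about 120 g on a softly damped hinge: below the balance point gravity shuts it, beyond gravity drops it back to the stop; it does not stay in between.
- green_lip (a point): middle of the front edge of the green lid, on its underside. The lid is a flat plate 148 mm from the hinge line to this edge, 134 mm wide, 6 mm thick; shut, its underside lies level on the box rim 90 mm above the counter and its front lip overhangs the box front by 28 mm, so a fingertip fits under it. This point moves with the lid.
- green_hinge (a point): middle of the green box's hinge line, fixed on the box: at the rear edge of the rim, 60 mm behind the box's centre and 90 mm above the counter; the line runs along the box's y.
- red_box: white open-topped plastic box with a hinged flat red lid, standing loose on the counter (about 1.3 kg). Box 120 mm deep (its x), 130 mm wide (its y), 90 mm tall, walls 5 mm. Origin: centre of its underside; x points from the front (the lip side, facing the robot) to the hinge side at the rear, z up.
- red_lid (a joint): angle of the red lid in rad: 0 = shut, about 1.6 = balance point (lid upright), 2.0 = fully open against its stop, leaning back beyond upright. It grows as the lip goes up and to the rear. Starts at 2.0; its lip is then about 220 mm above the counter. The lid weighs about 120 g on a softly damped hinge: below the balance point gravity shuts it, beyond gravity drops it back to the stop; it does not stay in between.
- red_lip (a point): middle of the front edge of the red lid, on its underside. The lid is a flat plate 148 mm from the hinge line to this edge, 134 mm wide, 6 mm thick; shut, its underside lies level on the box rim 90 mm above the counter and its front lip overhangs the box front by 28 mm, so a fingertip fits under it. This point moves with the lid.
- red_hinge (a point): middle of the red box's hinge line, fixed on the box: at the rear edge of the rim, 60 mm behind the box's centre and 90 mm above the counter; the line runs along the box's y.
- shaker: glass shaker jar with a steel cap, 48 mm across, 85 mm tall, standing between the two boxes; a bystander, loose. Origin: centre of its underside.
- cup: steel cup, 72 mm across, 100 mm tall; a bystander, loose. Origin: centre of its underside.
- pot: steel pot with two small side handles, body 110 mm across, 110 mm tall; a bystander, loose. Origin: centre of its underside.
- jar: brown glass jar with a red cap, 84 mm across, 120 mm tall; a bystander, loose. Origin: centre of its underside.
- sauce: green glass sauce bottle with a red cap, 60 mm across, 190 mm tall, behind the boxes; a bystander, loose. Origin: centre of its underside.
- bowl: white ceramic bowl, 110 mm across, 45 mm tall; a bystander, loose. Origin: centre of its underside.
- spoon: spoon, 150 mm long, lying flat between the fronts of the boxes, under 30 mm high; a bystander, loose. Origin: near the middle of its length, on its underside.
Mind the look-alikes: they are no part of the job. Leave any brown or purple look-alike of the red_box alone.

How it is judged:
By the outcome, as a careful person would: the job done as asked, in the order asked, and still so for the second after the job is handed in, with the robot touching nothing.
It also fails if it takes over 54 s, if anything falls off the work surface, if the arm or the gripper's body presses on something with over 40 N, if the wrist force passes 120 N, or if a joint passes its speed limit or range.

## Robot

A 7-joint arm with a two-finger parallel gripper is mounted at the origin on the work surface. World frame = base frame: x ahead of the robot, y to its left, z up, the work surface at z = 0. Lengths are in m, angles in rad, forces in N, time in s.
With the tool pointing down it reaches from about 0.425 to 0.875 m from the base axis. Payload 4.7 kg.
Tool frame: the origin (TCP) lies on the centre line of the jaws, within the pads' length; the fingertips stand ahead of it and the grasp point (between the pads) lies 2 mm behind it (nose_length is the z of the fingertips in the tool frame, in m); z points along the fingers, y is the line along which they close (so a half turn about z gives the same grasp; the last joint's range is limited). The gripper opens to 87 mm and grips with 3 to 60 N. Pads are 19 mm wide; open, the fingers measure 117 mm over their backs; the gripper's body (75 mm by 190 mm) begins 51 mm behind the grasp point.
Start: joints at [1.208, 0.321, -0.07, 1.45, 0.023, 1.371, -0.057], TCP at [0.239, -0.604, 0.24] pointing down, gripper open.
Joint ranges: [-2.86, 2.86], [-0.3, 2.09], [-1.38, 1.24], [0.06, 2.45], [-1.56, 4.7], [0.09, 2.05], [-2.69, 2.69]. Speed limits (rad/s): [2.57, 2.57, 3.14, 3.14, 3.14, 3.14, 3.14].

## Interface

Orientations are given as a rotation vector (axis times angle).
In Python, from bench import * gives the robot as it stands.
- The arm moves only by the tool send_rows, never from a script. Its arguments are lists of equal length, an entry for each row: "xyz": the shift along the tool's x, y, z in mm, a list of three; "dr": the turn, a rotation vector about the tool's x, y, z in rad, a list of three. A call has exactly 10 rows; each row is the pose to reach, as a shift and turn from the pose commanded when the call began, along the tool's axes at that moment; what a row does not reach only later rows make up. A row lasts 1/12 s, in which the tool goes at most 41.7 mm and 7.16 degrees, less where a joint would pass 70% of its speed; a pose out of reach is approached as far as the arm can. A call with a gripper value outside its range is refused whole. "jaw" is the finger opening in mm, from 0 to 87, set as the call begins (left out, the last holds). The fingers move at their own pace and stop on an object; "grip_force" is the grip in N (left out, the last holds). Time passes only in rows, so rows that repeat a pose let the fingers close, or fill a call up. It gives the time, the measured TCP pose, the force, the opening and the grip force at its end, in the units of the state.
- get_state(): the state, without advancing time (a new reading comes with each control period).
- get_image(name): name is "scene" or "top"; returns the picture (480x640x3 uint8, red, green, blue); there is no depth.
- calibration(name): a dict with "vfov" (degrees; the focal length in pixels is half the picture's height over the tangent of half this angle, whatever the lens; pixels are square), "cx", "cy" (the principal point, pixels), "rvec" (rotation vector, rad) and "tvec" (3), from world to camera coordinates, as OpenCV has them. Camera axes: x right, y down, z forward; pixel columns grow to the right and rows downward; lengths in m; the calibration is good to about 2 mm. A picture is of the moment at which its call begins. calibration takes no time and is no camera call.
- close_job(): hands the job in; it is judged then, once.
The state is a dict: "time": time; "joint_positions": joint angles; "qd": joint speeds; "joint_torque": joint torques, N m; "position": TCP position; "tool_rot": TCP orientation; "ft_force": force on the tool from outside, world axes, zero at the start; "torque": the same for the moment, N m; "grip_width": opening from 0.0 (shut) to 1.0 (fully open); "grip_force": force on a finger pad.
Only numpy, scipy, OpenCV 4.12 (cv2) and the standard library are available. Lean on these libraries where they do the work, as an engineer would, in place of code of your own. Each camera call takes 0.05 s, during which the arm holds its last target. There are 200 camera calls.

## Working session

There is one attempt and no reset: what is moved stays moved. The work goes in short steps, Python scripts to look and compute and a tool call to move; the robot and the scene stay as the last step left them, time stands still between calls to the robot, and variables do not carry over. Pictures are saved under pics/ and viewed, at most 10 in all, crops included, and the job is handed in when it is done.

Besides the shell and the picture viewer there is one more tool, called as name(argument=value, ...) on one line, values as JSON. send_rows: Moves the arm, as the interface text tells. Its arguments: {"type":"object","properties":{"xyz":{"type":"array"},"dr":{"type":"array"},"jaw":{"type":"number"},"grip_force":{"type":"number"}},"required":["xyz","dr"]}

```bash
ls; mkdir -p pics; python3 - <<'E'
from bench import *
import cv2
s=get_state();print({k:s[k] for k in("time","position","tool_rot","grip_width")})
try: print(nose_length)
except Exception as e: print(e)
for n in("scene","top"):
    cv2.imwrite(f"pics/{n}0.png",get_image(n)[:,:,::-1]);print(calibration(n))
E
```

```text
pics
{'time': 0.0, 'position': array([ 0.23892343, -0.60392306,  0.23845098]), 'tool_rot': array([-3.08415631e+00, -5.88076791e-01,  7.31683809e-04]), 'grip_width': 1.001967191923265}
0.017
{'vfov': 50.02222825789535, 'cx': 318.6199162877932, 'cy': 232.36110567076068, 'rvec': array([ 1.99261948,  1.78105307, -0.53372622]), 'tvec': array([-0.06707665, -0.35420884,  1.69900334])}
{'vfov': 42.17352311797454, 'cx': 314.36357998394533, 'cy': 239.4992732977582, 'rvec': array([ 2.15493661, -2.17349918,  0.1170904 ]), 'tvec': array([-0.0101784 ,  0.52978167,  1.63925833])}
```

View pics/scene0.png

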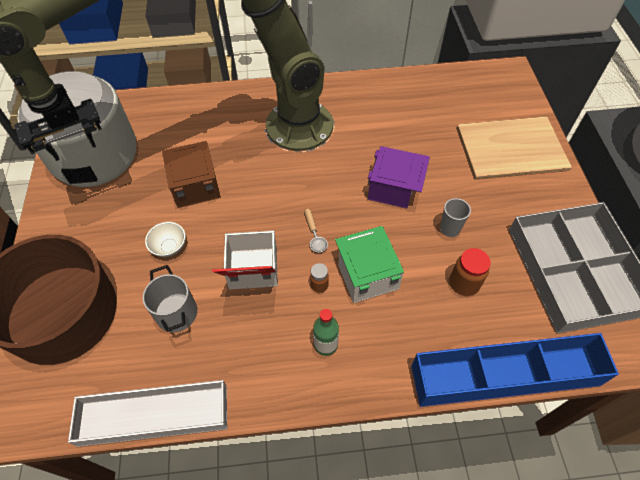

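View pics/top0.png

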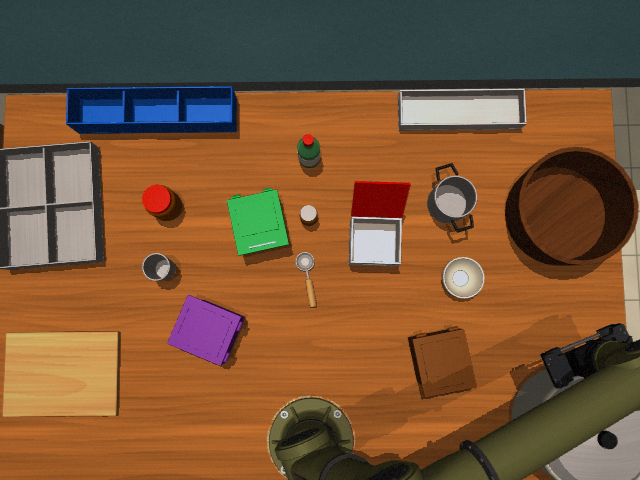

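The scene view looks from behind the boxes. The red lid stands open at about (245,270) and the green one is shut at (370,260). In the top view, red is at (380,200) with its box at (376,242), green at (258,222), the sauce bottle at (309,150), the shaker at (308,214) and the pot at (455,198).

```bash
cat > h.py <<'E'
from bench import *
import numpy as np, cv2
from scipy.spatial.transform import Rotation as R
def cam(n):
    c=calibration(n); f=240/np.tan(np.radians(c["vfov"])/2)
    return R.from_rotvec(c["rvec"]).as_matrix(),np.array(c["tvec"]),f,c["cx"],c["cy"]
def ray(n,p):
    M,t,f,cx,cy=cam(n); d=M.T@np.array([(p[0]-cx)/f,(p[1]-cy)/f,1.]); return -M.T@t,d/np.linalg.norm(d)
def onz(n,p,z):
    o,d=ray(n,p); return o+d*(z-o[2])/d[2]
def tri(p,q):
    o,d=ray("scene",p);a,e=ray("top",q)
    s=np.linalg.lstsq(np.c_[d,-e],a-o,rcond=None)[0]
    u,v=o+d*s[0],a+e*s[1]; return (u+v)/2,np.linalg.norm(u-v)
def mask(im,col,roi):
    h=cv2.cvtColor(im,cv2.COLOR_BGR2HSV); H,S,V=cv2.split(h)
    m={"green":(H>45)&(H<75)&(S>120)&(V>60),"red":((H<5)|(H>175))&(S>200)&(V>50),"white":(S<60)&(V>90)}[col]
    z=np.zeros(m.shape,np.uint8);x0,y0,x1,y1=roi;z[y0:y1,x0:x1]=m[y0:y1,x0:x1]*255
    return z
def quad(m):
    c=max(cv2.findContours(m,cv2.RETR_EXTERNAL,cv2.CHAIN_APPROX_NONE)[0],key=cv2.contourArea)
    h=cv2.convexHull(c)
    for e in np.arange(1,15,.5):
        a=cv2.approxPolyDP(h,e,True)[:,0]
        if len(a)<=4: break
    return a.astype(float),cv2.minAreaRect(c)
E
python3 - <<'E'
from h import *
np.set_printoptions(precision=3,suppress=True)
T=cv2.imread("pics/top0.png");S=cv2.imread("pics/scene0.png")
def show(n,im,col,roi,z):
    q,r=quad(mask(im,col,roi)); print(n,col,len(q))
    for p in q: print("  ",p,onz(n,p,z))
    return q
show("top",T,"green",(215,180,300,265),.096)
show("scene",S,"green",(325,220,415,300),.096)
show("top",T,"red",(340,170,420,225),.22)
show("scene",S,"red",(205,255,285,285),.22)
show("top",T,"white",(340,215,410,275),.09)
show("scene",S,"white",(215,225,285,300),.09)
for nm,p,z in [("sauce",(308,140),.19),("shaker",(308,212),.085),("pot",(456,193),.11),("jar",(157,198),.12)]: print(nm,onz("top",p,z))
print("sauce tri",tri((325,315),(308,140)),"shaker",tri((319,269),(308,212)))
big=np.vstack([cv2.resize(T[170:280,220:420],None,fx=4,fy=4)]); cv2.imwrite("pics/ct.png",cv2.resize(big,(800,440)))
cv2.imwrite("pics/cs.png",cv2.resize(S[220:360,200:415],(800,521),interpolation=cv2.INTER_CUBIC))
E
```

```text
top green 4
   [276. 190.] [0.652 0.084 0.096]
   [288. 244.] [0.511 0.053 0.096]
   [238. 254.] [0.487 0.181 0.096]
   [227. 200.] [0.627 0.211 0.096]
scene green 4
   [381. 226.] [0.487 0.182 0.096]
   [403. 271.] [0.627 0.213 0.096]
   [354. 286.] [0.654 0.085 0.096]
   [336. 239.] [0.513 0.058 0.096]
top red 4
   [355. 181.] [ 0.649 -0.114  0.22 ]
   [409. 183.] [ 0.643 -0.243  0.22 ]
   [402. 216.] [ 0.563 -0.224  0.22 ]
   [351. 215.] [ 0.567 -0.103  0.22 ]
scene red 4
   [273. 270.] [ 0.655 -0.105  0.22 ]
   [269. 273.] [ 0.662 -0.115  0.22 ]
   [261. 272.] [ 0.657 -0.132  0.22 ]
   [270. 267.] [ 0.647 -0.111  0.22 ]
top white 4
   [401. 218.] [ 0.577 -0.24   0.09 ]
   [400. 263.] [ 0.46  -0.234  0.09 ]
   [350. 262.] [ 0.464 -0.106  0.09 ]
   [352. 217.] [ 0.581 -0.113  0.09 ]
scene white 4
   [273. 231.] [ 0.466 -0.105  0.09 ]
   [276. 285.] [ 0.627 -0.107  0.09 ]
   [229. 288.] [ 0.622 -0.224  0.09 ]
   [225. 234.] [ 0.46  -0.232  0.09 ]
sauce [ 0.759 -0.001  0.19 ]
shaker [0.596 0.001 0.085]
pot [ 0.638 -0.38   0.11 ]
jar [0.63  0.386 0.12 ]
sauce tri (array([ 0.761, -0.001,  0.183]), np.float64(0.0013994182716592267)) shaker (array([0.595, 0.003, 0.092]), np.float64(0.0031299097223593036))
```

View pics/cs.png

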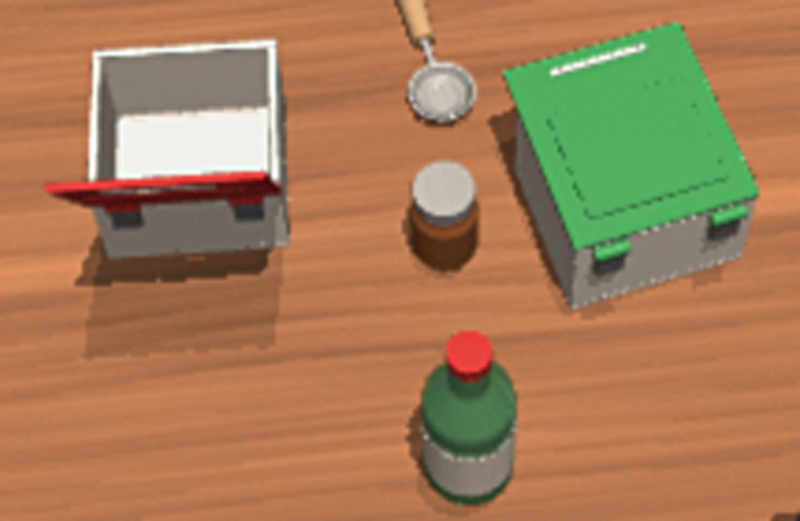

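View pics/ct.png

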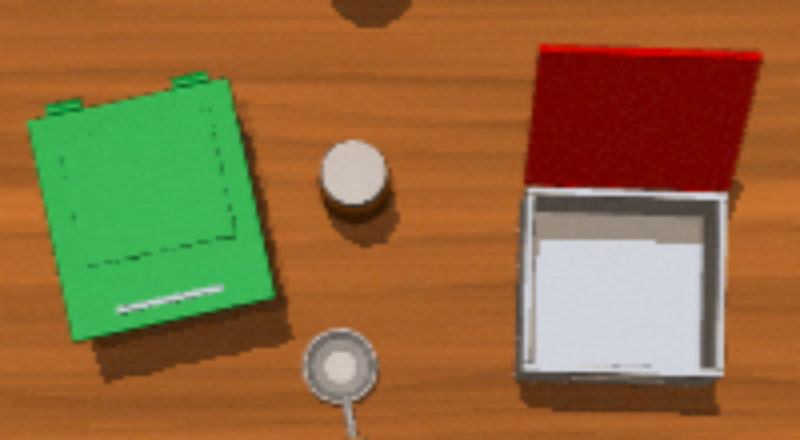

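The two views agree to within 5 mm. Red box: hinge (0.583,-0.173), yaw -0.03, and the lip measures about (0.646,-0.178), against a predicted height of 0.225. Green box: hinge (0.640,0.148), lip (0.498,0.117), yaw 0.216. I'll do the red lid first, going in around its right side.

```bash
cat >> h.py <<'E'
def plan(wps):  # each: (x,y,z, yaw, tilt forward)
    s=get_state(); p=s["position"]; M=R.from_rotvec(s["tool_rot"])
    print("t",round(s["time"],2),"p",p.round(4),"F",np.round(s["ft_force"],1),"q",np.round(s["joint_positions"],2))
    for x,y,z,yaw,th in wps:
        G=R.from_euler("z",yaw)*R.from_euler("x",np.pi)*R.from_euler("y",th)
        print((M.inv().apply(np.array([x,y,z])-p)*1000).round(0),(M.inv()*G).as_rotvec().round(3))
E
python3 - <<'E'
from h import *
plan([(.239,-.604,.32,.377,0),(.48,-.48,.32,.17,0),(.72,-.36,.28,-.03,0),(.72,-.178,.207,-.03,0)])
E
```

```text
t 0.1 p [ 0.2389 -0.604   0.2386] F [ 0.5 -0.1  0.1] q [ 1.21  0.32 -0.07  1.45  0.02  1.37 -0.06]
[  0.  -0. -81.] [-0.002  0.    -0.   ]
[270. -27. -81.] [-0.002  0.     0.207]
[537. -50. -41.] [-0.002  0.     0.407]
[ 604. -219.   32.] [-0.002  0.     0.407]
```

send_rows(xyz=[[0,0,-40],[0,0,-80],[30,-3,-80],[70,-7,-80],[110,-11,-80],[150,-15,-80],[190,-19,-80],[230,-23,-80],[270,-27,-80],[300,-30,-80]], dr=[[0,0,0],[0,0,0],[0,0,0.03],[0,0,0.06],[0,0,0.09],[0,0,0.12],[0,0,0.15],[0,0,0.18],[0,0,0.21],[0,0,0.24]], jaw=0)

```text
time: 0.93
position: [0.5104, -0.4629, 0.3188]
tool_rot: [-3.132, -0.218, -0.001]
ft_force: [-0.5, 0.8, 0.0]
grip_width: 0.325
grip_force: 0.0
```

```bash
python3 - <<'E'
from h import *
plan([(.72,-.36,.28,-.03,0),(.72,-.178,.207,-.03,0)])
E
```

```text
t 0.93 p [ 0.5104 -0.4629  0.3188] F [-0.5  0.8  0. ] q [ 0.82  0.39 -0.18  1.2   0.07  1.55 -0.78]
[222. -73.  39.] [-0.002 -0.001  0.169]
[ 247. -253.  113.] [-0.002 -0.001  0.169]
```

send_rows(xyz=[[35,-12,5],[72,-24,10],[110,-36,18],[148,-48,25],[186,-61,32],[220,-73,39],[226,-108,50],[232,-145,65],[240,-185,80],[246,-215,95]], dr=[[0,0,0.03],[0,0,0.06],[0,0,0.09],[0,0,0.12],[0,0,0.15],[0,0,0.17],[0,0,0.17],[0,0,0.17],[0,0,0.17],[0,0,0.17]])

```text
time: 1.77
position: [0.7217, -0.2159, 0.2229]
tool_rot: [-3.139, 0.049, 0.001]
ft_force: [-0.0, 1.2, 0.5]
grip_width: 0.004
grip_force: 0.0
```

```bash
python3 - <<'E'
from h import *
plan([(.72,-.178,.207,-.03,0),(.655,-.176,.207,-.03,0),(.545,-.172,.207,-.03,0)])
E
```

```text
t 1.77 p [ 0.7217 -0.2159  0.2229] F [-0.   1.2  0.5] q [ 0.4   0.56 -0.23  1.15  0.12  1.44 -1.41]
[ -3. -38.  16.] [-0.002  0.001 -0.001]
[-68. -38.  16.] [-0.002  0.001 -0.001]
[-178.  -38.   16.] [-0.002  0.001 -0.001]
```

Position first, then push at about 18 mm per row.

send_rows(xyz=[[0,-20,10],[-3,-38,16],[-30,-38,16],[-55,-38,16],[-68,-38,16],[-80,-38,16],[-92,-38,16],[-104,-38,16],[-116,-38,16],[-128,-38,16]], dr=[[0,0,0],[0,0,0],[0,0,0],[0,0,0],[0,0,0],[0,0,0],[0,0,0],[0,0,0],[0,0,0],[0,0,0]])

```text
time: 2.6
position: [0.594, -0.1773, 0.2081]
tool_rot: [-3.141, 0.052, 0.001]
ft_force: [0.6, -0.0, 0.5]
grip_width: 0.006
grip_force: 0.3
```

send_rows(xyz=[[-12,0,0],[-24,0,0],[-36,0,0],[-48,0,0],[-55,0,0],[-55,0,0],[-55,0,0],[-55,0,0],[-55,0,0],[-55,0,0]], dr=[[0,0,0],[0,0,0],[0,0,0],[0,0,0],[0,0,0],[0,0,0],[0,0,0],[0,0,0],[0,0,0],[0,0,0]])

```text
time: 3.43
position: [0.5403, -0.1754, 0.2084]
tool_rot: [-3.141, 0.052, -0.0]
ft_force: [0.2, 0.4, 0.3]
grip_width: 0.006
grip_force: 0.0
```

```bash
python3 - <<'E'
from h import *
S=get_image("scene")[:,:,::-1];T=get_image("top")[:,:,::-1]
cv2.imwrite("pics/s1.png",np.hstack([cv2.resize(S[130:370,130:450],(400,300)),cv2.resize(T[100:340,180:500],(400,300))]))
plan([])
E
```

```text
t 3.53 p [ 0.5401 -0.1755  0.2084] F [0.  0.8 0.4] q [ 0.49  0.18 -0.24  1.7   0.04  1.28 -1.37]
```

View pics/s1.png

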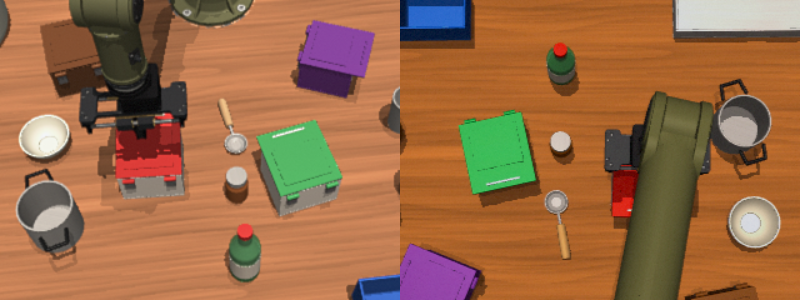

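The red lid is shut: the left half shows the red plate lying on its box at (150,145), and nothing else has moved. Next is the green lid.

```bash
cat >> h.py <<'E'
def gw(u,z,th,yaw=.216,h=(.640,.148)):  # fingertip front corner A in box frame (u from hinge) -> TCP waypoint
    U=u-.017*np.sin(th)-.0095*np.cos(th); Z=z+.017*np.cos(th)-.0095*np.sin(th)
    return (h[0]+U*np.cos(yaw),h[1]+U*np.sin(yaw),Z,yaw,th)
E
python3 - <<'E'
from h import *
plan([(.47,-.10,.25,.1,0),gw(-.21,.2,.25),gw(-.21,.15,.52),gw(-.2,.058,.52),gw(-.132,.058,.52)])
print(np.round([gw(-.21,.15,.52),gw(-.2,.058,.52)],3))
E
```

```text
t 3.53 p [ 0.5401 -0.1755  0.2084] F [0.  0.8 0.4] q [ 0.49  0.18 -0.24  1.7   0.04  1.28 -1.37]
[-73. -73. -42.] [-0.     0.    -0.133]
[-127. -272.   -6.] [ 0.031  0.249 -0.248]
[-130. -271.   48.] [ 0.065  0.517 -0.243]
[-121. -273.  140.] [ 0.065  0.517 -0.243]
[ -55. -290.  140.] [ 0.065  0.517 -0.243]
[[0.419 0.099 0.16  0.216 0.52 ]
 [0.428 0.102 0.068 0.216 0.52 ]]
```

send_rows(xyz=[[-15,-10,-35],[-35,-35,-42],[-55,-62,-42],[-73,-90,-42],[-85,-120,-40],[-95,-150,-35],[-105,-180,-28],[-115,-210,-20],[-122,-242,-12],[-127,-272,-6]], dr=[[0,0,-0.03],[0,0,-0.06],[0,0,-0.1],[0,0,-0.13],[0,0,-0.17],[0,0,-0.2],[0,0,-0.248],[0.01,0.08,-0.248],[0.02,0.17,-0.248],[0.03,0.25,-0.248]])

```text
time: 4.37
position: [0.4232, 0.0833, 0.2176]
tool_rot: [-3.094, -0.339, -0.31]
ft_force: [-1.3, -0.8, 0.9]
grip_width: 0.006
grip_force: 0.0
```

```bash
python3 - <<'E'
from h import *
plan([gw(-.21,.15,.52),gw(-.2,.058,.52),gw(-.132,.058,.52)])
E
```

```text
t 4.37 p [0.4232 0.0833 0.2176] F [-1.3 -0.8  0.9] q [ 0.17 -0.29 -0.36  2.12 -0.11  1.1  -1.5 ]
[-12. -17.  56.] [0.007 0.321 0.004]
[-21. -18. 148.] [0.007 0.321 0.004]
[ 46. -18. 162.] [0.007 0.321 0.004]
```

```bash
python3 - <<'E'
from h import *
plan([gw(-.175,.16,.25),gw(-.175,.05,.3),gw(-.160,.052,.35),gw(-.133,.053,.4)])
E
```

```text
t 4.37 p [0.4232 0.0833 0.2176] F [-1.3 -0.8  0.9] q [ 0.17 -0.29 -0.36  2.12 -0.11  1.1  -1.5 ]
[ 28. -17.  50.] [0.008 0.051 0.003]
[  5. -18. 158.] [0.008 0.101 0.003]
[ 20. -18. 160.] [0.008 0.151 0.004]
[ 46. -18. 165.] [0.007 0.201 0.004]
```

send_rows(xyz=[[15,-10,0],[28,-17,15],[28,-17,40],[24,-17,60],[20,-17,80],[16,-17,100],[12,-17,120],[8,-17,138],[8,-17,138],[8,-17,138]], dr=[[0,0,0],[0,0.05,0],[0,0.05,0],[0,0.06,0],[0,0.07,0],[0,0.08,0],[0,0.09,0],[0,0.1,0],[0,0.1,0],[0,0.1,0]])

```text
time: 5.2
position: [0.4565, 0.103, 0.0844]
tool_rot: [-3.065, -0.331, -0.457]
ft_force: [0.3, 0.6, 0.6]
grip_width: 0.004
grip_force: 0.0
```

```bash
python3 - <<'E'
from h import *
plan([gw(-.175,.05,.3),gw(-.160,.052,.35),gw(-.133,.053,.4)])
E
```

```text
t 5.2 p [0.4565 0.103  0.0844] F [0.3 0.6 0.6] q [ 0.15 -0.11 -0.43  2.29 -0.03  0.67 -1.61]
[-6. -5. 20.] [0.007 0.005 0.   ]
[ 8. -5. 23.] [0.007 0.055 0.   ]
[33. -5. 30.] [0.007 0.105 0.001]
```

The pose follows the commands and joint 4 is at 2.29, still inside its 2.45 limit. I'll descend and slide under the lip.

send_rows(xyz=[[-3,-5,10],[-4,-5,20],[2,-5,22],[8,-5,23],[14,-5,25],[20,-5,27],[26,-5,29],[32,-5,30],[32,-5,30],[32,-5,30]], dr=[[0,0,0],[0,0.01,0],[0,0.03,0],[0,0.055,0],[0,0.07,0],[0,0.085,0],[0,0.1,0],[0,0.105,0],[0,0.105,0],[0,0.105,0]])

```text
time: 6.03
position: [0.495, 0.1163, 0.0658]
tool_rot: [-3.025, -0.327, -0.619]
ft_force: [-0.6, 0.6, -0.3]
grip_width: 0.007
grip_force: 0.0
```

```bash
python3 - <<'E'
from h import *
S=get_image("scene")[:,:,::-1];T=get_image("top")[:,:,::-1]
cv2.imwrite("pics/s2.png",np.hstack([cv2.resize(S[180:330,270:430],(400,375)),cv2.resize(T[160:310,190:350],(400,375))]))
th=.4;W=[]
for f in np.radians([0,15,30,45,60]):
    W.append(gw(-.148*np.cos(f)+.033*np.sin(th),.09+.148*np.sin(f)-.033*np.cos(th),th))
for f in np.radians([75,90,105]): W.append(gw(-.117*np.cos(f),.09+.117*np.sin(f),th))
plan(W)
E
```

```text
t 6.13 p [0.4949 0.1162 0.0658] F [-0.2 -0.5  0.1] q [ 0.15 -0.04 -0.46  2.3   0.05  0.48 -1.7 ]
[ 0.  0. -6.] [ 0.007 -0.003  0.001]
[ 20.   0. -39.] [ 0.007 -0.003  0.001]
[ 48.   1. -66.] [ 0.007 -0.003  0.001]
[ 81.   1. -85.] [ 0.007 -0.003  0.001]
[119.   1. -95.] [ 0.007 -0.003  0.001]
[153.   1. -97.] [ 0.007 -0.003  0.001]
[183.   1. -89.] [ 0.007 -0.003  0.001]
[209.   1. -73.] [ 0.007 -0.003  0.001]
```

View pics/s2.png

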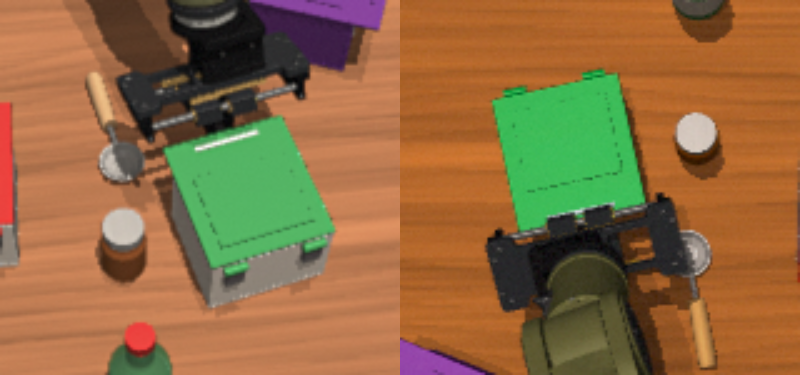

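The fingers are under the middle of the green lip and the box hasn't moved. I'll lift along the arc.

send_rows(xyz=[[0,0,-6],[4,0,-15],[10,0,-25],[16,0,-33],[22,0,-41],[30,0,-50],[38,0,-58],[48,0,-66],[57,1,-72],[66,1,-77]], dr=[[0,0,0],[0,0,0],[0,0,0],[0,0,0],[0,0,0],[0,0,0],[0,0,0],[0,0,0],[0,0,0],[0,0,0]])

```text
time: 6.97
position: [0.5245, 0.1223, 0.1635]
tool_rot: [-3.026, -0.327, -0.619]
ft_force: [-0.8, 0.4, -0.2]
grip_width: 0.003
grip_force: 0.6
```

```bash
python3 - <<'E'
from h import *
S=get_image("scene")[:,:,::-1];T=get_image("top")[:,:,::-1]
cv2.imwrite("pics/s3.png",np.hstack([cv2.resize(S[180:330,270:430],(400,375)),cv2.resize(T[160:310,190:350],(400,375))]))
th=.4;W=[]
for f in np.radians([45,60]):
    W.append(gw(-.148*np.cos(f)+.033*np.sin(th),.09+.148*np.sin(f)-.033*np.cos(th),th))
for f in np.radians([75,90,105]): W.append(gw(-.117*np.cos(f),.09+.117*np.sin(f),th))
plan(W)
E
```

```text
t 7.07 p [0.5266 0.1228 0.1649] F [-0.8 -0.6 -0.4] q [ 0.15 -0.12 -0.43  2.14 -0.03  0.71 -1.62]
[13. -0. -7.] [ 0.007 -0.007  0.001]
[ 50.  -0. -16.] [ 0.007 -0.007  0.001]
[ 85.  -0. -18.] [ 0.007 -0.007  0.001]
[114.  -0. -10.] [ 0.007 -0.007  0.001]
[140.  -0.   6.] [ 0.007 -0.007  0.001]
```

View pics/s3.png

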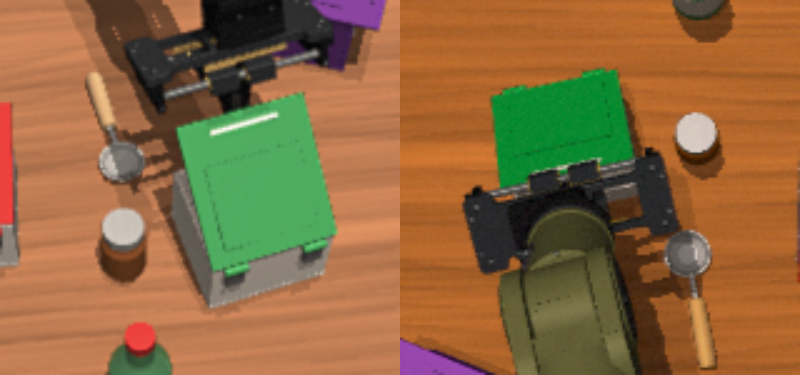

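The lid is lifting (about 40°) and the box is still in place. I'll continue past the balance point.

send_rows(xyz=[[13,0,-7],[25,0,-11],[37,0,-14],[50,0,-16],[62,0,-17],[74,0,-18],[85,0,-18],[96,0,-16],[106,0,-13],[114,0,-10]], dr=[[0,0,0],[0,0,0],[0,0,0],[0,0,0],[0,0,0],[0,0,0],[0,0,0],[0,0,0],[0,0,0],[0,0,0]])

```text
time: 7.9
position: [0.6239, 0.1442, 0.2162]
tool_rot: [-3.025, -0.327, -0.619]
ft_force: [0.1, 0.6, -0.7]
grip_width: 0.002
grip_force: 0.1
```

send_rows(xyz=[[8,0,4],[16,0,9],[22,0,12],[22,0,12],[22,0,12],[22,0,12],[0,0,0],[-30,0,-10],[-60,0,-20],[-80,0,-30]], dr=[[0,0,0],[0,0,0],[0,0,0],[0,0,0],[0,0,0],[0,0,0],[0,0,0],[0,0,0],[0,0,0],[0,0,0]])

```text
time: 8.73
position: [0.5366, 0.1252, 0.211]
tool_rot: [-3.027, -0.327, -0.614]
ft_force: [0.3, -0.3, 0.4]
grip_width: 0.003
grip_force: 0.0
```

```bash
python3 - <<'E'
from h import *
S=get_image("scene")[:,:,::-1];T=get_image("top")[:,:,::-1]
cv2.imwrite("pics/s4.png",np.hstack([cv2.resize(S[130:370,130:450],(400,300)),cv2.resize(T[100:340,180:500],(400,300))]))
plan([])
E
```

```text
t 8.83 p [0.5368 0.1249 0.2122] F [ 1. -1.  0.] q [ 0.17 -0.14 -0.43  2.06 -0.04  0.82 -1.61]
```

View pics/s4.png

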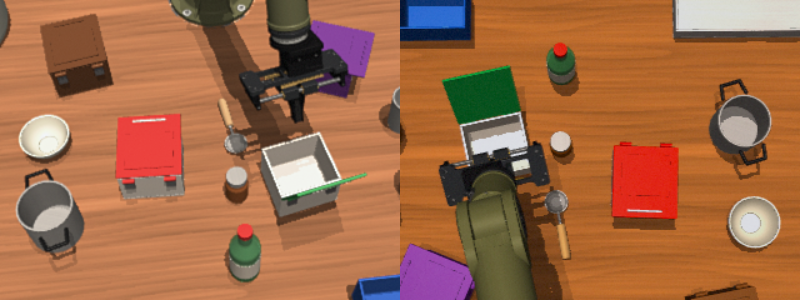

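The picture shows the green lid standing fully open, the red lid shut, and everything else where it was. I'll let it settle, raise the arm slightly and check the numbers.

send_rows(xyz=[[0,0,-10],[0,0,-20],[0,0,-30],[0,0,-40],[0,0,-50],[0,0,-50],[0,0,-50],[0,0,-50],[0,0,-50],[0,0,-50]], dr=[[0,0,0],[0,0,0],[0,0,0],[0,0,0],[0,0,0],[0,0,0],[0,0,0],[0,0,0],[0,0,0],[0,0,0]])

```text
time: 9.67
position: [0.5203, 0.1221, 0.2577]
tool_rot: [-3.026, -0.327, -0.617]
ft_force: [-1.1, 0.5, -0.2]
grip_width: 0.008
grip_force: 0.0
```

```bash
python3 - <<'E'
from h import *
T=get_image("top")[:,:,::-1]
for c,roi,z in (("green",(215,140,300,215),.225),("red",(335,200,415,280),.096)):
    print(c,[onz("top",p,z).round(3) for p in quad(mask(T,c,roi))[0]])
print(get_state()["ft_force"]); print(close_job())
E
```

```text
green [array([0.633, 0.078, 0.225]), array([0.609, 0.192, 0.225]), array([0.692, 0.222, 0.225]), array([0.72 , 0.097, 0.225])]
red [array([ 0.58 , -0.11 ,  0.096]), array([ 0.576, -0.239,  0.096]), array([ 0.432, -0.233,  0.096]), array([ 0.438, -0.105,  0.096])]
[-0.41091635 -0.10547991 -0.17226905]
the job is handed in; nothing more can be done
None
```

The red lid is shut and the green lid rests fully open by itself; in the last pictures nothing else had moved, and I handed the job in at about 10 s of robot time (the result was not reported back).

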